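Load the bedside lamp and set its dimmer wheel

ROBOT

A 7-joint arm with a two-finger parallel gripper is mounted at the origin on the work surface. World frame = base frame: x ahead of the robot, y to its left, z up, the work surface at z = 0. Lengths are in m, angles in degrees, forces in N, time in s.
With the tool pointing down it reaches from about 0.4 to 0.875 m from the base axis. Payload 6.5 kg.
Tool frame: the origin (TCP) lies at the very end of the fingers, on their centre line; the grasp point (between the pads) lies manip.hold_point_z behind it (manip.hold_point_z is the distance from the TCP to the grasp point, in m); z points along the fingers, y is the line along which they close (so a half turn about z gives the same grasp; the last joint's range is limited). The gripper opens to 88 mm and grips with 3 to 60 N. Pads are 18 mm wide; open, the fingers measure 123 mm over their backs; the gripper's body (75 mm by 187 mm) begins 45 mm behind the grasp point.
Start: joints at [-67.048, 30.733, -0.252, 88.115, 0.149, 61.152, -4.079], TCP at [0.293, 0.58, 0.239] pointing down, gripper open.
Joint ranges: [-154.64, 154.64], [-21.42, 123.67], [-72.66, 72.17], [13.99, 137.28], [-74.86, 254.86], [10.95, 109.41], [-158.01, 158.01]. Speed limits (degrees/s): [136.94, 136.94, 180, 180, 180, 180, 180].

INTERFACE

Orientations are given as a 3x3 rotation matrix whose columns are the frame's x, y, z axes.
In Python, from station import manip gives the robot as it stands.
- The arm moves only by the tool drive_tool, never from a script. Its argument "commands" is one flat list of numbers, 7 for each row, row after row: the closure, from 0 (fully open) to 1 (shut), then the shift along the tool's x, y, z in m, then the turn, a rotation vector about the tool's x, y, z in degrees. A call has exactly 8 rows; each row shifts and turns the commanded pose from where the row before left it, along the tool's axes as they then stand; what a row does not reach is not made up. A row lasts 1/12 s, in which the tool goes at most 41.7 mm and 7.16 degrees, less where a joint would pass 70% of its speed; a pose out of reach is approached as far as the arm can. A call with a gripper value outside its range is refused whole. The fingers move at their own pace and stop on an object; the grip force is fixed at half the most. Time passes only in rows, so rows that do not move let the fingers close, or fill a call up. It gives the time, the measured TCP pose, the force, the opening and the grip force at its end, in the units of the state.
- manip.observe(): the state, without advancing time (a new reading comes with each control period).
- manip.capture(name): name is "scene" or "top" or "wrist"; returns (picture, depth): 420x560x3 uint8, blue, green, red; 420x560 float32, m along the optical axis (not along the pixel's ray), 0 where there is no reading.
- manip.camera_model(name): a dict with "intrinsics" (3x3 intrinsics, pixels), "cam_to_world" (4x4, takes a point from camera to world coordinates). Camera axes: x right, y up, looking along -z (the intrinsics and any distortion apply to the point x, -y, -z); pixel columns grow to the right and rows downward; lengths in m; the calibration is good to about 2 mm. A picture is of the moment at which its call begins: read the wrist's pose just before it. camera_model takes no time and is no camera call; for the wrist camera it gives the pose at the moment of the call.
- manip.hand_in(): hands the job in; it is judged then, once.
Trained networks look in the newest picture that a camera, given by its name, has taken for a name from the list of things; names that differ only in an ending like _2 or _b are one class to them, and where a whole thing is asked for, a point or a joint stands for the part that bears it (a point fixed in the world has none). Each returns a list of dicts, best first, with "conf" (0 to 1); they miss things now and then, are a little off and sometimes report something else, mostly with a low value. They report only what shows in the picture. A call takes as long as a camera call. They do not tell look-alikes from the thing itself.
- manip.search_frame(camera, target): "centre" ([column, row] in pixels, amid what is visible of it).
- manip.regions_of(camera, target): "pixels" (420x560 bool, what is visible of it) and "centre" ([column, row] in pixels, amid what is visible of it).
- manip.tip_of(camera, target): "centre" ([column, row] in pixels: a listed point, or the origin of a listed thing).
The state is a dict: "time_s": time; "q": joint angles; "dq": joint speeds; "effort": joint torques, N m; "position": TCP position; "tool_rot": TCP orientation; "contact_force": force on the tool from outside, world axes, zero at the start; "moment": the same for the moment, N m; "opening": finger opening in m; "finger_force": force on a finger pad.
Only numpy, scipy, OpenCV 4.12 (cv2) and the standard library are available. Lean on these libraries where they do the work, as an engineer would, in place of code of your own. Each camera call takes 0.05 s, during which the arm holds its last target. There are 200 camera calls.

TASK

Feed the two big loose batteries, button end up, one after the other through the flared neck of the bedside lamp's bronze battery tube, so that both are fully inside. Then roll the lamp's knurled dimmer wheel forward, click by click, until its red pointer rests at the green mark, and let go. Leave the alarm clock, the scent bottle and the book where they are.

Things in the scene. Friction and masses are not known exactly. Their poses are not given: they have to be found in the camera images.
- lamp: Fixed bedside lamp on a flat lace mat. Origin on the table under its middle; x = way the wheel's top rolls to brighten (roughly away from the robot), y left, z up. Foot 170 (x) x 290 (y) x 6 mm. Bronze housing x -75..75, y -62..143 mm, top 58 mm up. White dome, radius 42 mm, top 103 mm up, at x 20, y -8 mm. Knurled wheel at x 0, y 65 mm; bronze battery tube at x 0, y -92 mm.
- neck (a point): Centre of the battery tube's mouth, in its rim plane, 142 mm above the table (lamp's axes). Funnel 53 mm wide inside narrows over 16 mm to a round bore 39 mm wide; floor 126 mm below the rim. Outside 63 mm wide at the rim, 49 mm lower down. Both batteries stack in it wholly below the rim. One let go with its lower end in the neck slides down by itself.
- axle (a point): Centre of the dimmer wheel, 45 mm above the table (lamp's axes; it turns about y). Dark knurled rubber rim, radius 36 mm, 22 mm wide; top 81 mm above the table, 23 mm proud of the housing. Sprung axle: sinks from about 3.5 N downward force, stops 6 mm down at about 9 N. Pressed 4 to 5 mm down, the rim follows a fingertip drawn level along lamp x without slipping.
- dimmer (a joint): Wheel angle, rad: 0.4189 (24 degrees, 15.1 mm of rim) per click, 0 at the first mark, 3.35 at the ninth; grows as the wheel's top goes to lamp +x. Green mark: click 6, 2.513 rad. Starts between click 0 and 3. Passing a click takes about 1 N at the rim; let go, it snaps to the nearest click.
- green_mark (a point): Point beside the green mark, 60 mm above the table, at lamp x 28, y 103 mm: the red pointer (8 x 22 mm, 10 mm high) stands here when the wheel is right. Nine marks, one per click, 14 mm apart along lamp x at y 124 mm, the seventh green and broader. The pointer moves to lamp +x as the wheel's top rolls to +x.
- cellA_mid (a point): Centre of the first battery (half-way up, z toward its button end): upright cylinder 33 mm in diameter, 61 mm tall with its button (10 mm wide, 3 mm high), black with a copper band at the top, about 140 g, standing on the table button up.
- cellB_mid (a point): Centre of the second battery, same as the first. Either may go in first.
- clock: White alarm clock, 50 x 95 x 93 mm, loose bystander; origin under its middle.
- scent: Amber scent bottle, 52 mm wide, 98 mm tall, loose bystander; origin under its middle.
- book: Orange closed book lying flat, 112 x 170 x 30 mm, loose bystander; origin under its middle.
There are look-alikes about, which are no part of the job. Leave any blue or purple look-alike of the part that bears cellA_mid alone.

How it is judged (in metres and radians):
On the way, in this order (a step that is already met when the one before it is completed fails the run):
1. both batteries are down inside the tube, button end up (horizontal distance between each of cellA_mid, cellB_mid and neck below 0.008 m and z of each of cellA_mid, cellB_mid in the frame of neck below -0.028 m and angle between each of cellA_mid, cellB_mid's own z axis and vertical below 0.25 rad), for 0.2 s.
2. then the wheel rests at the green click (value of joint dimmer between 2.36328 and 2.66328 rad and velocity of joint dimmer between -0.2 and 0.2 rad/s), for 0.2 s.
At the end, for the whole second after the job is handed in: Both batteries are at rest inside the tube, wholly below its rim (centre at least 28 mm below it and within 8 mm of its axis), button end up; the dimmer wheel rests within 0.15 rad of click 6 (2.513 rad), pointer at the green mark; the robot touches nothing (all of step 1 and all of step 2 and linear speed of each of cellA, cellB below 0.02 m/s).
It fails at once if the alarm clock is moved more than 25 mm (distance of clock from where it was at the start of the episode above 0.025 m).
It fails at once if the scent bottle is moved more than 25 mm (distance of scent from where it was at the start of the episode above 0.025 m).
It fails at once if the book is moved more than 25 mm (distance of book from where it was at the start of the episode above 0.025 m).
It also fails if it takes over 72 s, if anything falls off the work surface, if the arm or the gripper's body presses on something with over 40 N, if the wrist force passes 120 N, or if a joint passes its speed limit or range.

## Working session

There is one attempt and no reset: what is moved stays moved. The work goes in short steps, Python scripts to look and compute and a tool call to move; the robot and the scene stay as the last step left them, time stands still between calls to the robot, and variables do not carry over. Pictures are saved under pics/ and viewed, at most 10 in all, crops included, and the job is handed in when it is done.

Besides the shell and the picture viewer there is one more tool, called by a JSON object that holds its "method" and its "body". drive_tool: Moves the arm, as the interface text tells. Its arguments: {"type":"object","properties":{"commands":{"type":"array"}},"required":["commands"]}

```bash
ls; mkdir -p pics
cat > h.py <<'E'
import numpy as np, cv2
from station import manip
def world(cam,px,depth,M=None,r=2):
    M=M or manip.camera_model(cam);K=np.array(M["intrinsics"]);T=np.array(M["cam_to_world"])
    c,w=int(round(px[0])),int(round(px[1]))
    d=depth[max(0,w-r):w+r+1,max(0,c-r):c+r+1];d=np.median(d[d>0])
    p=np.array([(px[0]-K[0,2])/K[0,0]*d,-(px[1]-K[1,2])/K[1,1]*d,-d,1])
    return (T@p)[:3]
def cloud(cam,depth):
    M=manip.camera_model(cam);K=np.array(M["intrinsics"]);T=np.array(M["cam_to_world"])
    v,u=np.indices(depth.shape)
    P=np.stack([(u-K[0,2])/K[0,0]*depth,-(v-K[1,2])/K[1,1]*depth,-depth,np.ones_like(depth)],-1)
    W=(P@T.T)[...,:3]; W[depth<=0]=np.nan
    return W
E
python3 - <<'E'
from h import *
s=manip.observe();print({k:np.round(v,3).tolist() for k,v in s.items()}, manip.hold_point_z)
for n in("scene","top"):
    im,d=manip.capture(n);cv2.imwrite(f"pics/{n}.png",im);np.save(n+".npy",d)
    M=manip.camera_model(n);print(n,np.round(M["intrinsics"],1).tolist(),np.round(M["cam_to_world"],3).tolist())
    for t in["lamp","neck","axle","green_mark","cellA_mid","clock","scent","book"]:
        for r in manip.tip_of(n,t):
            if r["conf"]>.2: print(t,np.round(r["conf"],2),np.round(r["centre"]),np.round(world(n,r["centre"],d),3))
E
```

```text
pics
{'time_s': 0.0, 'q': [-67.049, 30.779, -0.253, 88.17, 0.149, 61.151, -4.081], 'dq': [0.029, -0.034, -0.083, -0.037, 0.026, -0.07, 0.051], 'effort': [0.001, -57.1, 0.991, -25.16, -0.056, 0.018, 0.0], 'position': [0.292, 0.58, 0.238], 'tool_rot': [[-0.893, 0.45, -0.001], [0.45, 0.893, -0.002], [-0.0, -0.002, -1.0]], 'contact_force': [-0.437, 0.754, -0.139], 'moment': [-0.017, -0.009, 0.048], 'finger_force': 0.0, 'opening': 0.088} 0.0187
scene [[409.7, 0.0, 285.7], [0.0, 409.7, 207.0], [0.0, 0.0, 1.0]] [[0.699, -0.455, 0.551, 1.097], [0.715, 0.447, -0.538, -0.519], [-0.001, 0.77, 0.638, 0.804], [0.0, 0.0, 0.0, 1.0]]
lamp 0.85 [300. 242.] [0.587 0.032 0.065]
neck 0.84 [285. 229.] [ 0.567 -0.003  0.121]
neck 0.66 [169. 282.] [ 0.452 -0.275  0.051]
axle 0.73 [313. 223.] [0.585 0.079 0.102]
green_mark 0.87 [328. 210.] [0.547 0.184 0.059]
cellA_mid 0.81 [198. 292.] [ 0.527 -0.244  0.053]
cellA_mid 0.68 [137. 305.] [ 0.451 -0.36   0.043]
cellA_mid 0.67 [165. 283.] [ 0.448 -0.282  0.051]
cellA_mid 0.57 [311. 221.] [0.577 0.079 0.102]
cellA_mid 0.51 [162. 261.] [ 0.382 -0.25   0.051]
clock
[... 151 characters left out ...]
.648 0.38  0.032]
top [[386.0, 0.0, 281.4], [0.0, 386.0, 207.2], [0.0, 0.0, 1.0]] [[0.021, 0.996, -0.088, 0.445], [-1.0, 0.02, -0.012, 0.032], [-0.01, 0.088, 0.996, 0.937], [0.0, 0.0, 0.0, 1.0]]
lamp 0.72 [269. 200.] [0.537 0.071 0.076]
neck 0.68 [309. 179.] [ 0.596 -0.022  0.016]
axle 0.69 [239. 203.] [0.528 0.136 0.079]
green_mark 0.81 [221. 192.] [0.556 0.182 0.057]
cellA_mid 0.8 [398. 213.] [ 0.515 -0.224  0.058]
cellA_mid 0.74 [405. 276.] [ 0.373 -0.239  0.058]
cellA_mid 0.7 [412. 244.] [ 0.446 -0.256  0.054]
cellA_mid 0.69 [449. 245.] [ 0.444 -0.339  0.057]
clock 0.91 [148. 249.] [0.423 0.332 0.089]
scent 0.94 [412. 150.] [ 0.664 -0.259  0.049]
book 0.59 [131. 167.] [0.613 0.403 0.03 ]
```

View pics/scene.png

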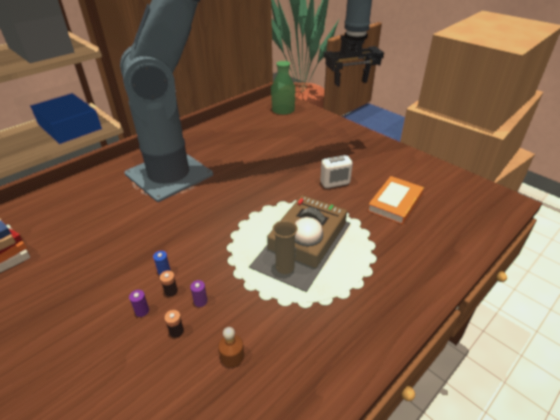

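View pics/top.png

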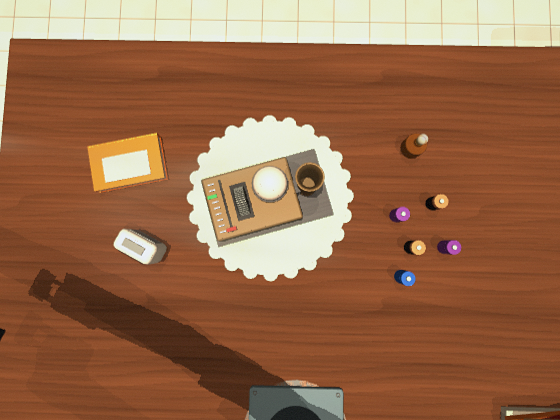

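Top view: the two black/copper-topped cells are at (418,247) and (440,201). The look-alikes are purple at (402,214) and (453,247), and blue at (407,278). The copper bands fit the description. The tube mouth is at about (309,178), the wheel at (242,200) and the red pointer at (231,229). I'll take one enlarged crop to confirm, plus a geometric fit.

Run:
```python
from h import *
from scipy.optimize import least_squares
im=cv2.imread("pics/top.png");sc=cv2.imread("pics/scene.png")
a=cv2.resize(im[140:300,190:470],None,fx=2.8,fy=2.8,interpolation=cv2.INTER_CUBIC)[:,:784]
cv2.imwrite("pics/crop.png",a)
d=np.load("top.npy");W=cloud("top",d)
ds=np.load("scene.npy");S=cloud("scene",ds)
def fit(P,r=None):
    f=lambda q:np.hypot(P[:,0]-q[0],P[:,1]-q[1])-(r or q[2])
    q=least_squares(f,[*P[:,:2].mean(0),.02],loss="soft_l1",f_scale=.002);return q.x
for nm,X in(("top",W),("scene",S)):
    for c in((0.445,-0.262),(0.545,-0.31),(.523,-.23),(.445,-.345),(.38,-.24)):
        m=(np.hypot(X[...,0]-c[0],X[...,1]-c[1])<.04)&(X[...,2]>.045)&(X[...,2]<.07)
        P=X[m]
        if len(P): print(nm,"cell",c,len(P),P[:,:2].mean(0).round(4),np.median(P[:,2]).round(4),(P[:,:2].max(0)+P[:,:2].min(0))/2,np.ptp(P[:,:2],axis=0).round(3),
           "bgr",(im if nm=="top" else sc)[m].mean(0).round())
    m=(X[...,2]>.125)&(X[...,2]<.16)&(np.hypot(X[...,0]-.57,X[...,1]+.03)<.12)
    P=X[m]; print(nm,"rim",len(P),P.mean(0).round(4),fit(P).round(4),P[:,2].max().round(4),((P.max(0)+P.min(0))/2).round(4),np.ptp(P,axis=0).round(3))
    # housing top
    m=(abs(X[...,2]-.058)<.006)&(np.hypot(X[...,0]-.57,X[...,1]-.1)<.2)
    Q=X[m][:,:2].astype(np.float32);r=cv2.minAreaRect(Q);print("housing",len(Q),r,X[m][:,2].mean())
    m=(X[...,2]>.064)&(X[...,2]<.09)&(np.hypot(X[...,0]-.53,X[...,1]-.135)<.07)
    P=X[m];print("wheel",len(P),P.mean(0).round(4),P.max(0).round(4),P.min(0).round(4))
    m=(X[...,2]>.064)&(X[...,2]<.11)&(np.hypot(X[...,0]-.58,X[...,1]-.07)<.05)
    P=X[m];print("dome",P[P[:,2].argsort()[-40:]].mean(0).round(4))
```

```text
top cell (0.445, -0.262) 183 [ 0.4379 -0.2673] 0.0572 [ 0.43757517 -0.26901442] [0.03  0.033] bgr [105. 169. 216.]
top cell (0.545, -0.31) 186 [ 0.5437 -0.3201] 0.0571 [ 0.54455395 -0.32112371] [0.032 0.033] bgr [ 97. 157. 208.]
top cell (0.523, -0.23) 181 [ 0.5131 -0.2331] 0.0573 [ 0.51330751 -0.2337548 ] [0.032 0.032] bgr [167.  96. 173.]
top cell (0.445, -0.345) 191 [ 0.4399 -0.3469] 0.0571 [ 0.43930637 -0.34761365] [0.03  0.033] bgr [156.  88. 162.]
top cell (0.38, -0.24) 190 [ 0.3684 -0.244 ] 0.0575 [ 0.36758857 -0.24544654] [0.033 0.033] bgr [197. 128.  85.]
top rim 411 [ 0.5825 -0.0172  0.1368] [ 0.5799 -0.016   0.0256] 0.1451 [ 0.58   -0.0162  0.1352] [0.06  0.061 0.02 ]
housing 4355 ((0.5491829514503479, 0.08690908551216125), (0.14977556467056274, 0.2543434500694275), 16.81975555419922) 0.05728154415115663
wheel 462 [0.534  0.1234 0.075 ] [0.5914 0.1635 0.0899] [0.4656 0.0658 0.064 ]
dome [0.5725 0.0692 0.1026]
scene cell (0.445, -0.262) 170 [ 0.4413 -0.2722] 0.0589 [ 0.43817224 -0.2709831 ] [0.034 0.032] bgr [ 91. 128. 187.]
scene cell (0.545, -0.31) 204 [ 0.5477 -0.3247] 0.0589 [ 0.54388086 -0.32415449] [0.034 0.032] bgr [ 93. 134. 196.]
scene cell (0.523, -0.23) 174 [ 0.5164 -0.2377] 0.059 [ 0.51250575 -0.23628584] [0.033 0.033] bgr [131.  79. 135.]
scene cell (0.445, -0.345) 190 [ 0.4438 -0.3519] 0.0589 [ 0.44056483 -0.3508495 ] [0.035 0.032] bgr [132.  76. 133.]
scene cell (0.38, -0.24) 152 [ 0.3717 -0.249 ] 0.059 [ 0.36827555 -0.24719122] [0.034 0.032] bgr [150.  93.  77.]
scene rim 322 [ 0.5765 -0.0147  0.1371] [ 0.5806 -0.0189  0.0258] 0.1457 [ 0.5797 -0.0178  0.1354] [0.06  0.06  0.021]
housing 1510 ((0.5497422218322754, 0.08394338935613632), (0.15050046145915985, 0.2632978558540344), 17.11501121520996) 0.05900433283827223
wheel 215 [0.5327 0.1315 0.0748] [0.5651 0.1662 0.0848] [0.4672 0.1107 0.064 ]
dome [0.5739 0.0674 0.1036]
```

View pics/crop.png

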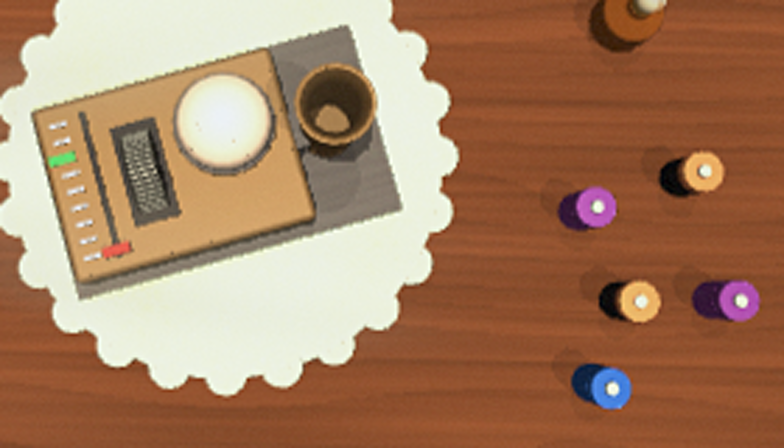

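The crop shows the copper-topped cells at (640,300) and (703,172), which are world A (0.438,-0.270) and B (0.544,-0.322). The pointer stands at the first mark (click 0) and green is the seventh. The neck is at (0.580,-0.017). Lamp yaw is about 17°, and the dome position agrees with that. Moving now.

{"method": "drive_tool", "body": {"commands": [0.4, -0.0276, -0.0262, 0, 0, 0, 0, 0.4, -0.0276, -0.0262, 0, 0, 0, 0, 0.4, -0.0276, -0.0262, 0, 0, 0, 0, 0.4, -0.0276, -0.0262, 0, 0, 0, 0, 0.4, -0.0276, -0.0262, 0, 0, 0, 0, 0.4, -0.0276, -0.0262, 0, 0, 0, 0, 0.4, -0.0276, -0.0262, 0, 0, 0, 0, 0.4, -0.0276, -0.0262, 0, 0, 0, 0]}}

```text
time_s: 1.57
position: [0.3957, 0.2922, 0.239]
tool_rot: [[-0.893, 0.45, 0.0], [0.45, 0.893, 0.0], [-0.0, 0.001, -1.0]]
contact_force: [1.1, -0.2, -0.4]
opening: 0.0527
finger_force: 0.0
```

{"method": "drive_tool", "body": {"commands": [0.4, -0.0276, -0.0262, 0, 0, 0, 0, 0.4, -0.0276, -0.0262, 0, 0, 0, 0, 0.4, -0.0276, -0.0262, 0, 0, 0, 0, 0.4, -0.0276, -0.0262, 0, 0, 0, 0, 0.4, -0.0276, -0.0262, 0, 0, 0, 0, 0.4, -0.0276, -0.0262, 0, 0, 0, 0, 0.4, -0.0276, -0.0262, 0, 0, 0, 0, 0.4, -0.0276, -0.0262, 0, 0, 0, 0]}}

```text
time_s: 2.23
position: [0.4987, 0.0056, 0.2391]
tool_rot: [[-0.893, 0.45, 0.001], [0.45, 0.893, 0.0], [-0.001, 0.001, -1.0]]
contact_force: [1.5, -0.2, 1.2]
opening: 0.0529
finger_force: 0.0
```

{"method": "drive_tool", "body": {"commands": [0.4, -0.0083, -0.0336, 0, 0, 0, 0, 0.4, -0.0083, -0.0336, 0, 0, 0, 0, 0.4, -0.0083, -0.0336, 0, 0, 0, 0, 0.4, -0.0083, -0.0336, 0, 0, 0, 0, 0.4, -0.0083, -0.0336, 0, 0, 0, 0, 0.4, -0.0083, -0.0336, 0, 0, 0, 0, 0.4, -0.0083, -0.0336, 0, 0, 0, 0, 0.4, -0.0083, -0.0336, 0, 0, 0, 0]}}

```text
time_s: 2.9
position: [0.4361, -0.2641, 0.239]
tool_rot: [[-0.893, 0.45, 0.001], [0.45, 0.893, -0.0], [-0.001, 0.0, -1.0]]
contact_force: [1.4, 0.2, -0.6]
opening: 0.0528
finger_force: 0.0
```

```bash
cat > cells.py <<'E'
from h import *
from scipy.optimize import least_squares
import sys
s=manip.observe();im,d=manip.capture("wrist");cv2.imwrite(f"pics/{sys.argv[1]}.png",im)
W=cloud("wrist",d);print("tcp",s["position"],"q",s["q"][0],s["q"][6])
m=((W[...,2]>.053)&(W[...,2]<.066)).astype(np.uint8)
n,L,st,c=cv2.connectedComponentsWithStats(m)
for i in range(1,n):
    if st[i,4]>150:
        P=W[L==i];print(c[i].round(),st[i,4],"mid",((P.max(0)+P.min(0))/2).round(4),"mean",P.mean(0).round(4),np.ptp(P,axis=0).round(3),"bgr",im[L==i].mean(0).round())
E
python3 cells.py w1
```

```text
tcp [ 0.43609565 -0.26410828  0.23901741] q 7.801166377874233 97.36346851495283
[266. 112.] 1187 mid [ 0.3644 -0.2534  0.0599] mean [ 0.3644 -0.2532  0.0588] [0.033 0.032 0.007] bgr [129.  84.  67.]
[278. 196.] 1007 mid [ 0.4342 -0.2773  0.0588] mean [ 0.4337 -0.2771  0.0589] [0.032 0.032 0.01 ] bgr [ 72. 107. 175.]
[203. 235.] 957 mid [ 0.4359 -0.3571  0.0585] mean [ 0.4353 -0.3564  0.0591] [0.033 0.032 0.011] bgr [114.  68. 115.]
[346. 248.] 874 mid [ 0.5095 -0.2434  0.0581] mean [ 0.5082 -0.2433  0.0587] [0.031 0.032 0.01 ] bgr [152.  95. 156.]
[279. 311.] 817 mid [ 0.5399 -0.3311  0.0585] mean [ 0.5387 -0.3303  0.059 ] [0.032 0.032 0.011] bgr [100. 153. 205.]
[377. 389.] 506 mid [ 0.6734 -0.2821  0.0594] mean [ 0.6692 -0.2807  0.0575] [0.031 0.034 0.013] bgr [ 32.  81. 144.]
```

View pics/w1.png

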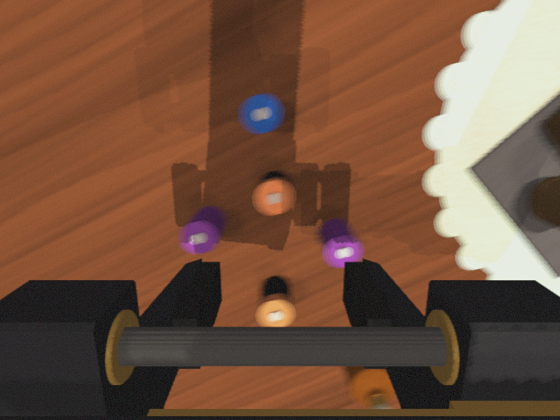

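The wrist view shows the target copper cell at (278,196), slightly blurred because the arm was still moving. The other copper cell is at (279,311). I'll re-measure at rest.

```bash
python3 cells.py w2
```

```text
tcp [ 0.43347219 -0.27174367  0.2395632 ] q 8.177229934232093 97.63798031822255
[275. 110.] 1183 mid [ 0.3679 -0.2419  0.0591] mean [ 0.3678 -0.2417  0.0582] [0.032 0.032 0.008] bgr [140.  87.  58.]
[288. 194.] 998 mid [ 0.4378 -0.2655  0.0579] mean [ 0.4372 -0.2653  0.0581] [0.032 0.032 0.009] bgr [ 70. 107. 177.]
[213. 234.] 926 mid [ 0.4401 -0.3453  0.058 ] mean [ 0.4394 -0.3446  0.058 ] [0.032 0.033 0.01 ] bgr [121.  67. 118.]
[356. 246.] 873 mid [ 0.513  -0.2312  0.0578] mean [ 0.5118 -0.2309  0.0582] [0.032 0.032 0.01 ] bgr [159.  88. 154.]
[289. 310.] 802 mid [ 0.5444 -0.3184  0.0577] mean [ 0.543 -0.318  0.058] [0.033 0.032 0.009] bgr [105. 164. 217.]
[382. 389.] 292 mid [ 0.6762 -0.2726  0.0595] mean [ 0.6715 -0.272   0.058 ] [0.028 0.022 0.013] bgr [ 31.  79. 139.]
```

{"method": "drive_tool", "body": {"commands": [0.4, 0, 0, 0.02, 0, 0, 0, 0.4, 0, 0, 0.02, 0, 0, 0, 0.4, 0, 0, 0.02, 0, 0, 0, 0.4, 0, 0, 0.02, 0, 0, 0, 0.4, 0, 0, 0.02, 0, 0, 0, 0.4, 0, 0, 0.01, 0, 0, 0, 0.4, 0, 0, 0, 0, 0, 0, 0.4, 0, 0, 0, 0, 0, 0]}}

```text
time_s: 3.67
position: [0.4367, -0.2623, 0.1289]
tool_rot: [[-0.893, 0.45, -0.0], [0.45, 0.893, 0.0], [0.0, 0.0, -1.0]]
contact_force: [-0.7, -0.7, 0.2]
opening: 0.0531
finger_force: 0.0
```

```bash
python3 cells.py w3
```

```text
tcp [ 0.43672489 -0.2623468   0.12891779] q 10.807199600027454 101.6279443071692
[254. 113.] 2653 mid [ 0.3675 -0.2456  0.0598] mean [ 0.3673 -0.2454  0.0589] [0.033 0.032 0.007] bgr [140.  87.  57.]
[274. 235.] 2121 mid [ 0.4372 -0.2692  0.0583] mean [ 0.4366 -0.2687  0.0589] [0.032 0.032 0.011] bgr [ 68. 102. 167.]
[156. 282.] 807 mid [ 0.4331 -0.3502  0.0583] mean [ 0.4312 -0.3507  0.0585] [0.019 0.031 0.01 ] bgr [124.  59. 118.]
[276. 391.] 1464 mid [ 0.5435 -0.3219  0.0583] mean [ 0.5406 -0.3205  0.0588] [0.033 0.033 0.011] bgr [101. 154. 207.]
```

{"method": "drive_tool", "body": {"commands": [0.4, -0.0039, -0.0059, 0.015, 0, 0, 0, 0.4, 0, 0, 0.018, 0, 0, 0, 0.4, 0, 0, 0.018, 0, 0, 0, 0.4, 0, 0, 0.018, 0, 0, 0, 0.4, 0, 0, 0.018, 0, 0, 0, 0.4, 0, 0, 0.01, 0, 0, 0, 0.4, 0, 0, 0, 0, 0, 0, 0.4, 0, 0, 0, 0, 0, 0]}}

```text
time_s: 4.38
position: [0.4379, -0.2699, 0.0324]
tool_rot: [[-0.893, 0.45, 0.001], [0.45, 0.893, -0.0], [-0.001, 0.0, -1.0]]
contact_force: [-0.8, -0.0, 0.3]
opening: 0.0528
finger_force: 0.0
```

{"method": "drive_tool", "body": {"commands": [1, 0, 0, 0, 0, 0, 0, 1, 0, 0, 0, 0, 0, 0, 1, 0, 0, 0, 0, 0, 0, 1, 0, 0, 0, 0, 0, 0, 1, 0, 0, 0, 0, 0, 0, 1, 0, 0, -0.01, 0, 0, 0, 1, 0, 0, -0.025, 0, 0, 0, 1, 0, 0, -0.035, 0, 0, 0]}}

```text
time_s: 5.05
position: [0.4353, -0.2686, 0.101]
tool_rot: [[-0.893, 0.45, -0.005], [0.45, 0.893, 0.002], [0.005, -0.0, -1.0]]
contact_force: [0.8, 0.5, 0.1]
opening: 0.0323
finger_force: 29.9
```

{"method": "drive_tool", "body": {"commands": [1, 0, 0, -0.036, 0, 0, 0, 1, 0, 0, -0.034, 0, 0, 0, 1, 0, 0.015, -0.03, 0, 0, 0, 1, -0.002, 0.03, 0, 0, 0, 0, 1, -0.002, 0.035, 0, 0, 0, 0, 1, -0.002, 0.035, 0, 0, 0, 0, 1, -0.002, 0.035, 0, 0, 0, 0, 1, -0.002, 0.035, 0, 0, 0, 0]}}

```text
time_s: 5.72
position: [0.5297, -0.1074, 0.2023]
tool_rot: [[-0.893, 0.45, -0.0], [0.45, 0.893, -0.0], [0.0, -0.0, -1.0]]
contact_force: [0.4, -0.4, -0.6]
opening: 0.0321
finger_force: 29.9
```

{"method": "drive_tool", "body": {"commands": [1, -0.002, 0.035, 0, 0, 0, 0, 1, -0.0014, 0.03, 0, 0, 0, 0, 1, 0, 0.02, 0, 0, 0, 0, 1, 0, 0.012, 0, 0, 0, 0, 1, 0, 0.007, 0, 0, 0, 0, 1, 0, 0, 0, 0, 0, 0, 1, 0, 0, 0, 0, 0, 0, 1, 0, 0, 0, 0, 0, 0]}}

```text
time_s: 6.38
position: [0.5787, -0.0196, 0.2018]
tool_rot: [[-0.892, 0.452, -0.0], [0.452, 0.892, -0.001], [-0.0, -0.001, -1.0]]
contact_force: [-0.5, 0.3, -0.9]
opening: 0.0321
finger_force: 29.9
```

```bash
cat > rim.py <<'E'
from h import *
import sys
from scipy.optimize import least_squares
s=manip.observe();M=manip.camera_model("wrist");im,d=manip.capture("wrist");cv2.imwrite(f"pics/{sys.argv[1]}.png",im)
print("tcp",s["position"])
for n in("top","scene"):
    im,d=manip.capture(n);W=cloud(n,d)
    for lo,hi in((.134,.15),):
        P=W[(W[...,2]>lo)&(W[...,2]<hi)&(np.hypot(W[...,0]-.58,W[...,1]+.017)<.04)]
        print(n,len(P),((P.max(0)+P.min(0))/2).round(4),np.ptp(P,axis=0).round(3))
E
python3 rim.py w4
```

```text
tcp [ 0.57872095 -0.01958364  0.20182667]Traceback (most recent call last):
  File "rim.py", line 10, in <module>
    print(n,len(P),((P.max(0)+P.min(0))/2).round(4),np.ptp(P,axis=0).round(3))
                     ~~~~~^^^
    return umr_maximum(a, axis, None, out, keepdims, initial, where)
ValueError: zero-size array to reduction operation maximum which has no identity
```

View pics/w4.png

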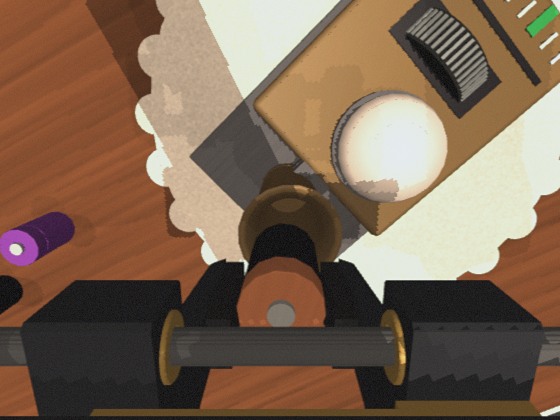

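The cell (red-copper top at (281,290)) is held over the funnel, whose far rim shows at (290,215). I'll refine the rim centre from the wrist depth.

```bash
cat > rim.py <<'E'
from h import *
from scipy.optimize import least_squares
s=manip.observe();M=manip.camera_model("wrist");im,d=manip.capture("wrist")
print("tcp",s["position"])
W=cloud("wrist",d)
P=W[(W[...,2]>.1375)&(W[...,2]<.147)&(np.hypot(W[...,0]-.58,W[...,1]+.017)<.04)]
f=lambda q:np.hypot(P[:,0]-q[0],P[:,1]-q[1])-q[2]
q=least_squares(f,[.58,-.017,.03],loss="soft_l1",f_scale=.001);print(len(P),np.median(P[:,2]),q.x.round(4))
print(least_squares(lambda q:f([*q,.029]),[.58,-.017],loss="soft_l1",f_scale=.001).x.round(4))
r=manip.tip_of("wrist","neck");print(r[:1])
K=np.array(M["intrinsics"]);T=np.array(M["cam_to_world"])
if r:
    u,v=r[0]["centre"];ray=T[:3,:3]@[(u-K[0,2])/K[0,0],-(v-K[1,2])/K[1,1],-1];t=(.142-T[2,3])/ray[2];print(T[:3,3]+t*ray)
# held cell top centre
Q=W[(W[...,2]>.215)&(W[...,2]<.245)&(np.hypot(W[...,0]-s["position"][0],W[...,1]-s["position"][1])<.017)]
print("cell",len(Q),Q.mean(0),Q.max(0),Q.min(0))
E
python3 rim.py
```

```text
tcp [ 0.5788913  -0.01922774  0.20185014]
2092 0.14167081536208087 [ 0.5789 -0.0153  0.0275]
[ 0.5802 -0.016 ]
[{'centre': [289.5, 237.7], 'conf': 0.77}]
[ 0.58076837 -0.01584553  0.142     ]
cell 4355 [ 0.5741791  -0.01637657  0.22768031] [ 0.5916956  -0.00234084  0.2442047 ] [ 0.56194205 -0.03556715  0.21508089]
```

{"method": "drive_tool", "body": {"commands": [1, 0, 0.003, 0.005, 0, 0, 0, 1, 0, 0, 0.008, 0, 0, 0, 1, 0, 0, 0.008, 0, 0, 0, 1, 0, 0, 0.008, 0, 0, 0, 1, 0, 0, 0.008, 0, 0, 0, 1, 0, 0, 0.008, 0, 0, 0, 1, 0, 0, 0.006, 0, 0, 0, 1, 0, 0, 0, 0, 0, 0]}}

```text
time_s: 7.25
position: [0.5798, -0.0149, 0.149]
tool_rot: [[-0.893, 0.45, -0.003], [0.45, 0.893, -0.0], [0.002, -0.001, -1.0]]
contact_force: [-0.9, -0.0, -1.5]
opening: 0.0323
finger_force: 29.9
```

{"method": "drive_tool", "body": {"commands": [0.4, 0, 0, 0, 0, 0, 0, 0.4, 0, 0, 0, 0, 0, 0, 0.4, 0, 0, 0, 0, 0, 0, 0.4, 0, 0, 0, 0, 0, 0, 0.4, 0, 0, 0, 0, 0, 0, 0.4, 0, 0, -0.01, 0, 0, 0, 0.4, 0, 0, -0.02, 0, 0, 0, 0.4, 0, 0, -0.025, 0, 0, 0]}}

```text
time_s: 7.92
position: [0.5797, -0.0149, 0.2059]
tool_rot: [[-0.893, 0.45, -0.003], [0.45, 0.893, -0.0], [0.002, -0.002, -1.0]]
contact_force: [0.2, 0.3, 0.0]
opening: 0.053
finger_force: 0.0
```

{"method": "drive_tool", "body": {"commands": [0.4, -0.007, -0.019, 0, 0, 0, 0, 0.4, -0.012, -0.033, 0, 0, 0, 0, 0.4, -0.012, -0.033, 0, 0, 0, 0, 0.4, -0.012, -0.033, 0, 0, 0, 0, 0.4, -0.012, -0.033, 0, 0, 0, 0, 0.4, -0.012, -0.033, 0, 0, 0, 0, 0.4, -0.012, -0.033, 0, 0, 0, 0, 0.4, -0.012, -0.033, 0, 0, 0, 0]}}

```text
time_s: 8.58
position: [0.5493, -0.2808, 0.2068]
tool_rot: [[-0.893, 0.45, 0.001], [0.45, 0.893, -0.0], [-0.001, 0.0, -1.0]]
contact_force: [0.2, -0.2, -0.1]
opening: 0.0528
finger_force: 0.0
```

{"method": "drive_tool", "body": {"commands": [0.4, -0.008, -0.022, 0, 0, 0, 0, 0.4, -0.005, -0.013, 0.01, 0, 0, 0, 0.4, -0.002, -0.005, 0.02, 0, 0, 0, 0.4, 0, 0, 0.025, 0, 0, 0, 0.4, 0, 0, 0.02, 0, 0, 0, 0.4, 0, 0, 0, 0, 0, 0, 0.4, 0, 0, 0, 0, 0, 0, 0.4, 0, 0, 0, 0, 0, 0]}}

```text
time_s: 9.25
position: [0.5458, -0.322, 0.1324]
tool_rot: [[-0.893, 0.45, 0.002], [0.45, 0.893, -0.001], [-0.002, -0.0, -1.0]]
contact_force: [0.3, -0.1, 0.2]
opening: 0.0529
finger_force: 0.0
```

```bash
python3 cells.py w5
python3 - <<'E'
from h import *
im,d=manip.capture("top");cv2.imwrite("pics/t2.png",cv2.resize(im[130:250,200:400],None,fx=4,fy=4)[:,:800])
W=cloud("top",d);c=W[(np.hypot(W[...,0]-.58,W[...,1]+.0165)<.018)]
print("tube inside z",np.percentile(c[:,2],[5,30,50,70,95]).round(3))
E
```

```text
tcp [ 0.54580791 -0.32197772  0.13242997] q 13.621082298196471 101.57963221663873
[157.  89.] 2828 mid [ 0.4396 -0.3488  0.0581] mean [ 0.44   -0.3482  0.0584] [0.033 0.033 0.01 ] bgr [241. 163. 240.]
[392. 115.] 2657 mid [ 0.5132 -0.2348  0.0585] mean [ 0.5125 -0.235   0.0586] [0.032 0.033 0.011] bgr [241. 169. 240.]
[282. 225.] 2084 mid [ 0.5439 -0.3218  0.0579] mean [ 0.5431 -0.3214  0.0586] [0.033 0.032 0.01 ] bgr [119. 177. 242.]
tube inside z [0.071 0.072 0.074 0.074 0.077]
```

The first cell is down in the tube: its top reads 74–77 mm, as it should. Next is the second cell.

{"method": "drive_tool", "body": {"commands": [0.4, 0.0015, -0.0008, 0.015, 0, 0, 0, 0.4, 0, 0, 0.02, 0, 0, 0, 0.4, 0, 0, 0.02, 0, 0, 0, 0.4, 0, 0, 0.02, 0, 0, 0, 0.4, 0, 0, 0.015, 0, 0, 0, 0.4, 0, 0, 0.01, 0, 0, 0, 0.4, 0, 0, 0, 0, 0, 0, 0.4, 0, 0, 0, 0, 0, 0]}}

```text
time_s: 10.02
position: [0.5435, -0.3217, 0.0312]
tool_rot: [[-0.893, 0.45, 0.0], [0.45, 0.893, -0.0], [-0.0, -0.0, -1.0]]
contact_force: [-0.5, 0.3, -0.0]
opening: 0.0529
finger_force: 0.0
```

{"method": "drive_tool", "body": {"commands": [1, 0, 0, 0, 0, 0, 0, 1, 0, 0, 0, 0, 0, 0, 1, 0, 0, 0, 0, 0, 0, 1, 0, 0, 0, 0, 0, 0, 1, 0, 0, 0, 0, 0, 0, 1, 0, 0, -0.01, 0, 0, 0, 1, 0, 0, -0.025, 0, 0, 0, 1, 0, 0, -0.035, 0, 0, 0]}}

```text
time_s: 10.68
position: [0.5409, -0.3203, 0.0992]
tool_rot: [[-0.893, 0.45, -0.006], [0.45, 0.893, 0.003], [0.006, -0.0, -1.0]]
contact_force: [-0.5, 0.2, -1.5]
opening: 0.0322
finger_force: 30.0
```

{"method": "drive_tool", "body": {"commands": [1, 0, 0, -0.036, 0, 0, 0, 1, 0, 0, -0.036, 0, 0, 0, 1, 0.005, 0.014, -0.03, 0, 0, 0, 1, 0.01, 0.027, 0, 0, 0, 0, 1, 0.013, 0.035, 0, 0, 0, 0, 1, 0.013, 0.035, 0, 0, 0, 0, 1, 0.013, 0.035, 0, 0, 0, 0, 1, 0.013, 0.035, 0, 0, 0, 0]}}

```text
time_s: 11.35
position: [0.5643, -0.1281, 0.2032]
tool_rot: [[-0.893, 0.45, -0.0], [0.45, 0.893, 0.0], [0.0, 0.0, -1.0]]
contact_force: [1.4, 0.3, -0.9]
opening: 0.0322
finger_force: 30.0
```

{"method": "drive_tool", "body": {"commands": [1, 0.013, 0.035, 0, 0, 0, 0, 1, 0.011, 0.03, 0, 0, 0, 0, 1, 0.008, 0.022, 0, 0, 0, 0, 1, 0.004, 0.013, 0, 0, 0, 0, 1, 0.002, 0.008, 0, 0, 0, 0, 1, 0, 0, 0, 0, 0, 0, 1, 0, 0, 0, 0, 0, 0, 1, 0, 0, 0, 0, 0, 0]}}

```text
time_s: 12.02
position: [0.5793, -0.0187, 0.2028]
tool_rot: [[-0.892, 0.453, -0.0], [0.453, 0.892, -0.001], [-0.0, -0.001, -1.0]]
contact_force: [0.2, -0.7, -1.9]
opening: 0.0321
finger_force: 30.0
```

```bash
python3 rim.py
```

```text
tcp [ 0.57926615 -0.01867564  0.20280711]
2107 0.14166876788993776 [ 0.5789 -0.0155  0.0276]
[ 0.58   -0.0162]
[{'centre': [287.0, 236.1], 'conf': 0.59}]
[ 0.57990736 -0.01636938  0.142     ]
cell 5016 [ 0.57318874 -0.01553229  0.22822021] [ 0.59127471 -0.00170753  0.24473545] [ 0.56229853 -0.03525151  0.21500045]
```

{"method": "drive_tool", "body": {"commands": [1, 0, 0.0025, 0.005, 0, 0, 0, 1, 0, 0, 0.008, 0, 0, 0, 1, 0, 0, 0.008, 0, 0, 0, 1, 0, 0, 0.008, 0, 0, 0, 1, 0, 0, 0.008, 0, 0, 0, 1, 0, 0, 0.008, 0, 0, 0, 1, 0, 0, 0.007, 0, 0, 0, 1, 0, 0, 0, 0, 0, 0]}}

```text
time_s: 12.78
position: [0.5795, -0.0139, 0.1489]
tool_rot: [[-0.893, 0.45, -0.003], [0.45, 0.893, -0.0], [0.002, -0.001, -1.0]]
contact_force: [-0.2, 1.2, -1.1]
opening: 0.0323
finger_force: 30.0
```

{"method": "drive_tool", "body": {"commands": [0.4, 0, 0, 0, 0, 0, 0, 0.4, 0, 0, 0, 0, 0, 0, 0.4, 0, 0, 0, 0, 0, 0, 0.4, 0, 0, 0, 0, 0, 0, 0.4, 0, 0, 0, 0, 0, 0, 0.4, 0, 0, -0.01, 0, 0, 0, 0.4, 0, 0, -0.02, 0, 0, 0, 0.4, 0, 0, -0.025, 0, 0, 0]}}

```text
time_s: 13.45
position: [0.5796, -0.014, 0.2059]
tool_rot: [[-0.893, 0.45, -0.003], [0.45, 0.893, -0.0], [0.002, -0.001, -1.0]]
contact_force: [0.2, 0.2, 0.1]
opening: 0.0524
finger_force: 0.0
```

{"method": "drive_tool", "body": {"commands": [1, 0.015, 0.013, 0, 0, 0, 0, 1, 0.023, 0.02, 0, 0, 0, 0, 1, 0.028, 0.023, 0, 0, 0, 0, 1, 0.025, 0.021, 0, 0, 0, 0, 1, 0.018, 0.015, 0, 0, 0, 0, 1, 0.009, 0.009, 0, 0, 0, 0, 1, 0, 0, 0, 0, 0, 6, 1, 0, 0, 0, 0, 0, 6]}}

```text
time_s: 14.12
position: [0.5205, 0.1307, 0.2067]
tool_rot: [[-0.778, 0.628, 0.001], [0.628, 0.778, 0.001], [0.0, 0.001, -1.0]]
contact_force: [0.3, -0.3, 0.5]
opening: 0.0016
finger_force: 0.0
```

{"method": "drive_tool", "body": {"commands": [1, 0, 0, 0, 0, 0, 6, 1, 0, 0, 0, 0, 0, 6, 1, 0, 0, 0, 0, 0, 6, 1, 0, 0, 0, 0, 0, 6, 1, 0, 0, 0, 0, 0, 6, 1, 0, 0, 0, 0, 0, 4.3, 1, 0, 0, 0, 0, 0, 0, 1, 0, 0, 0, 0, 0, 0]}}

```text
time_s: 14.78
position: [0.5209, 0.1295, 0.2063]
tool_rot: [[-0.294, 0.956, 0.001], [0.956, 0.294, 0.0], [0.0, 0.001, -1.0]]
contact_force: [0.6, 0.6, -0.1]
opening: 0.0001
finger_force: 0.0
```

```bash
cat > wheel.py <<'E'
from h import *
import sys
s=manip.observe();p=s["position"];M=manip.camera_model("wrist");w,d=manip.capture("wrist");cv2.imwrite(f"pics/{sys.argv[1]}.png",w)
O=np.array([.553,.071]);a=np.radians(17);R=np.array([[np.cos(a),-np.sin(a)],[np.sin(a),np.cos(a)]])
print("tcp",p,"lamp",R.T@(p[:2]-O),"yrot",np.degrees(np.arctan2(*s["tool_rot"][1::-1,1])),"F",s["contact_force"])
for n in("top","scene"):
    im,d=manip.capture(n);W=cloud(n,d);cv2.imwrite(f"pics/{sys.argv[1]}{n}.png",im)
    L=W.copy();L[...,:2]=(W[...,:2]-O)@R
    b,g,r=[im[...,i].astype(int) for i in range(3)]
    m=(r>120)&(g<90)&(b<90)&(r-g>70)&(abs(L[...,1]-.103)<.03)&(abs(L[...,0])<.08)&(L[...,2]>.05)&(L[...,2]<.085)
    gm=(g>120)&(r<110)&(g-r>60)&(abs(L[...,0])<.09)&(abs(L[...,1]-.12)<.04)
    f=lambda m:(m.sum(),np.nanmean(L[m],0).round(4)) if m.sum() else 0
    print(n,"red",f(m),"green",f(gm),"click from red x",(np.nanmean(L[m][:,0])+.056)/.014 if m.sum() else None)
    c=L[(np.hypot(L[...,0],L[...,1]+.092)<.016)];print(" tube z",np.nanpercentile(c[:,2],[5,50,95]).round(3))
E
python3 wheel.py v1
```

```text
tcp [0.52088797 0.12948382 0.20634936] lamp [-0.01360987  0.06531701] yrot 17.105948154888512 F [ 0.60944219  0.56740507 -0.12915286]
top red 0 green 0 click from red x None
 tube z [0.114 0.134 0.138]
scene red (np.int64(21), array([-0.0559,  0.1009,  0.0678])) green 0 click from red x 0.004013928759283402
 tube z [0.133 0.136 0.139]
```

View pics/v1.png

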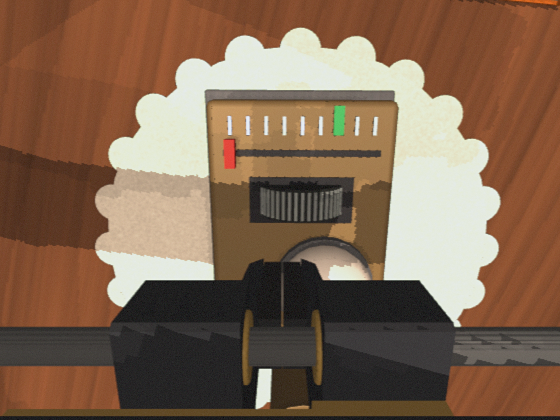

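The wrist view shows the pointer at (230,153) beside the first mark, the green mark at (339,121) and the wheel at (300,203). Both cells are inside: the tube contents top out at about 136 mm. Pressing down at the wheel's near side.

{"method": "drive_tool", "body": {"commands": [1, 0, 0, 0.02, 0, 0, 0, 1, 0, 0, 0.03, 0, 0, 0, 1, 0, 0, 0.03, 0, 0, 0, 1, 0, 0, 0.025, 0, 0, 0, 1, 0, 0, 0.014, 0, 0, 0, 1, 0, 0, 0.006, 0, 0, 0, 1, 0, 0, 0.004, 0, 0, 0, 1, 0, 0, 0, 0, 0, 0]}}

```text
time_s: 15.6
position: [0.52, 0.1291, 0.0768]
tool_rot: [[-0.292, 0.956, -0.002], [0.956, 0.292, -0.0], [0.001, -0.002, -1.0]]
contact_force: [-4.6, -0.4, 6.3]
opening: 0.0006
finger_force: 3.6
```

{"method": "drive_tool", "body": {"commands": [1, 0, 0.005, 0, 0, 0, 0, 1, 0, 0.005, 0, 0, 0, 0, 1, 0, 0.005, 0, 0, 0, 0, 1, 0, 0.005, 0, 0, 0, 0, 1, 0, 0.005, 0, 0, 0, 0, 1, 0, 0.004, 0, 0, 0, 0, 1, 0, 0, -0.01, 0, 0, 0, 1, 0, 0, -0.02, 0, 0, 0]}}

```text
time_s: 16.27
position: [0.5477, 0.1375, 0.1067]
tool_rot: [[-0.292, 0.956, -0.002], [0.956, 0.292, -0.001], [-0.0, -0.002, -1.0]]
contact_force: [0.5, -0.9, 0.1]
opening: 0.0002
finger_force: 0.0
```

{"method": "drive_tool", "body": {"commands": [1, 0, -0.01, 0, 0, 0, 0, 1, 0, -0.01, 0, 0, 0, 0, 1, 0, -0.009, 0, 0, 0, 0, 1, 0, 0, 0.008, 0, 0, 0, 1, 0, 0, 0.008, 0, 0, 0, 1, 0, 0, 0, 0, 0, 0, 1, 0, 0, 0, 0, 0, 0, 1, 0, 0, 0, 0, 0, 0]}}

```text
time_s: 16.93
position: [0.5211, 0.1293, 0.0905]
tool_rot: [[-0.292, 0.957, -0.0], [0.957, 0.292, -0.0], [-0.0, -0.0, -1.0]]
contact_force: [0.5, -0.2, -0.3]
opening: 0.0008
finger_force: 0.0
```

```bash
python3 wheel.py v2
```

```text
tcp [0.52105759 0.12925916 0.09045922] lamp [-0.01351335  0.06505257] yrot 16.953672064848625 F [ 0.49026139 -0.19395055 -0.28393372]
top red 0 green 0 click from red x None
 tube z [0.112 0.134 0.138]
scene red 0 green 0 click from red x None
 tube z [0.133 0.136 0.139]
```

```bash
cat >> wheel.py <<'E'
K=np.array(M["intrinsics"]);T=np.array(M["cam_to_world"])
def hit(px,z):
    ray=T[:3,:3]@[(px[0]-K[0,2])/K[0,0],-(px[1]-K[1,2])/K[1,1],-1];q=T[:3,3]+(z-T[2,3])/ray[2]*ray;return (q[:2]-O)@R
hsv=cv2.cvtColor(w,cv2.COLOR_BGR2HSV).astype(int)
h,sa,v=hsv[...,0],hsv[...,1],hsv[...,2]
for nm,m,z in(("red",((h<5)|(h>174))&(sa>170)&(v>100),.068),("green",(h>45)&(h<75)&(sa>120)&(v>80),.058)):
    n,Lb,st,c=cv2.connectedComponentsWithStats(m.astype(np.uint8))
    for i in range(1,n):
        if st[i,4]>60:
            x=hit(c[i],z);print(nm,c[i].round(),st[i,4],"lamp",x.round(4),"click",((x[0]+.056)/.014).round(2))
E
python3 wheel.py v3 | tail -4
```

```text
scene red 0 green (np.int64(1), array([0.0282, 0.1237, 0.0612])) click from red x None
 tube z [0.133 0.136 0.139]
red [259. 180.] 844 lamp [-0.0254  0.1052] click 2.18
green [375. 125.] 816 lamp [0.0291 0.1294] click 6.08
```

View pics/v3.png

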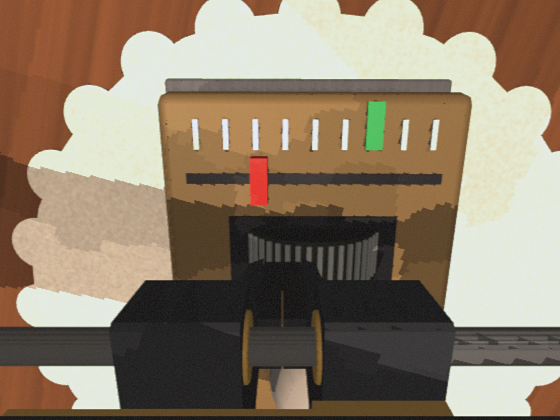

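The pointer at (259,180) is under the third mark, so it is at click 2: one 29 mm stroke gives two clicks. Repeating.

{"method": "drive_tool", "body": {"commands": [1, 0, 0, 0.007, 0, 0, 0, 1, 0, 0, 0.007, 0, 0, 0, 1, 0, 0, 0, 0, 0, 0, 1, 0, 0.006, 0, 0, 0, 0, 1, 0, 0.006, 0, 0, 0, 0, 1, 0, 0.006, 0, 0, 0, 0, 1, 0, 0.006, 0, 0, 0, 0, 1, 0, 0.005, 0, 0, 0, 0]}}

```text
time_s: 17.9
position: [0.5495, 0.138, 0.077]
tool_rot: [[-0.292, 0.957, 0.001], [0.957, 0.292, 0.0], [0.0, 0.001, -1.0]]
contact_force: [-0.8, -0.2, 5.8]
opening: 0.0
finger_force: 3.2
```

{"method": "drive_tool", "body": {"commands": [1, 0, 0, -0.01, 0, 0, 0, 1, 0, 0, -0.01, 0, 0, 0, 1, 0, -0.01, 0, 0, 0, 0, 1, 0, -0.01, 0, 0, 0, 0, 1, 0, -0.009, 0, 0, 0, 0, 1, 0, 0, 0.006, 0, 0, 0, 1, 0, 0, 0, 0, 0, 0, 1, 0, 0, 0, 0, 0, 0]}}

```text
time_s: 18.57
position: [0.5207, 0.1295, 0.0905]
tool_rot: [[-0.292, 0.956, -0.0], [0.956, 0.292, -0.0], [0.0, -0.0, -1.0]]
contact_force: [0.2, 0.2, -0.2]
opening: 0.0004
finger_force: 0.0
```

```bash
python3 wheel.py v4|egrep "^(tcp|red|green)"
```

```text
tcp [0.52070743 0.12946941 0.09048064] lamp [-0.01378674  0.06535601] yrot 16.966663173381292 F [ 0.17555082  0.20971213 -0.24807328]
red [315. 181.] 860 lamp [0.0005 0.1052] click 4.03
green [376. 126.] 840 lamp [0.0291 0.1294] click 6.08
```

Click 4 now, so one more identical stroke, then rise clear.

{"method": "drive_tool", "body": {"commands": [1, 0, 0, 0.007, 0, 0, 0, 1, 0, 0, 0.007, 0, 0, 0, 1, 0, 0, 0, 0, 0, 0, 1, 0, 0.006, 0, 0, 0, 0, 1, 0, 0.006, 0, 0, 0, 0, 1, 0, 0.006, 0, 0, 0, 0, 1, 0, 0.006, 0, 0, 0, 0, 1, 0, 0.005, 0, 0, 0, 0]}}

```text
time_s: 19.38
position: [0.5494, 0.1379, 0.077]
tool_rot: [[-0.291, 0.957, 0.001], [0.957, 0.291, 0.0], [0.0, 0.001, -1.0]]
contact_force: [-0.0, 0.5, 6.4]
opening: 0.0005
finger_force: 3.4
```

{"method": "drive_tool", "body": {"commands": [1, 0, 0, -0.01, 0, 0, 0, 1, 0, 0, -0.02, 0, 0, 0, 1, 0, 0, -0.03, 0, 0, 0, 1, 0, 0, -0.03, 0, 0, 0, 1, 0, 0, -0.02, 0, 0, 0, 1, 0, 0, 0, 0, 0, 0, 1, 0, 0, 0, 0, 0, 0, 1, 0, 0, 0, 0, 0, 0]}}

```text
time_s: 20.05
position: [0.5474, 0.1377, 0.1858]
tool_rot: [[-0.292, 0.956, -0.002], [0.956, 0.292, -0.0], [0.0, -0.002, -1.0]]
contact_force: [0.2, 0.4, -0.8]
opening: 0.0008
finger_force: 0.0
```

```bash
python3 wheel.py v5
```

```text
tcp [0.5474052  0.13770376 0.18579259] lamp [0.01415195 0.06542488] yrot 16.97075360236075 F [ 0.24438475  0.44993005 -0.77811275]
top red 0 green 0 click from red x None
 tube z [0.114 0.134 0.137]
scene red (np.int64(18), array([0.0281, 0.1   , 0.0673])) green 0 click from red x 6.00624593952146
 tube z [0.132 0.136 0.139]
red [304. 158.] 356 lamp [0.0285 0.1045] click 6.04
green [304. 121.] 322 lamp [0.0288 0.1293] click 6.06
```

View pics/v5.png

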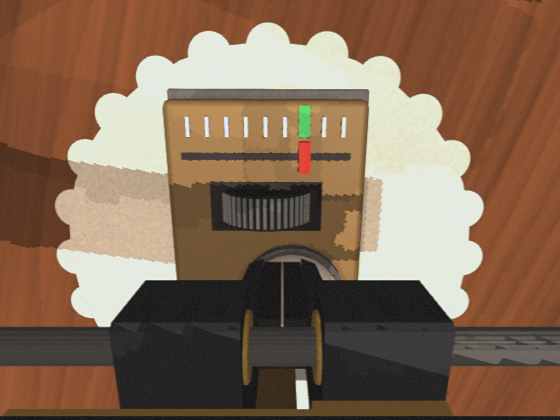

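The red pointer (304,158) lines up with the green mark (304,121), which is click 6. The cells sit below the rim and the gripper is clear. Handing in.

```bash
python3 -c "
from station import manip
print(manip.hand_in())"
```

```text
the job is handed in; nothing more can be done
None
```

Job handed in: both copper-topped batteries are in the tube below its rim, the dimmer pointer rests at the green mark (click 6), and the arm is clear; the run took about 20 s of the 72 s allowed, but the hand-in returned no verdict.

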